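# Tip the rinsed sizer balls out of the barrel into the catch tray

## Task

The perforated barrel draining on its stand holds three steel sizer balls: keeping its port upward, carry it to the aluminium cradle, lay it in the two bearings and let go of it. With the catch tray pushed fully home underneath, turn the barrel over until the port faces straight down and every ball has dropped into the tray. Leave the barrel so in the cradle, spill no ball on the table, and do not disturb the other instruments.

Things in the scene. Friction and masses are not known exactly. Their poses are not given: they have to be found in the camera images.
- barrel_mid (a point): Centre of the loose rinse barrel (0.65-0.97 kg): a perforated steel octagonal cylinder, 60 mm across flats, 92 mm long between two end discs of 66 mm diameter (outer faces at y = +-49 mm). Its axis is y, level. The facets facing +x and -x are upright flats 25 mm high, free to grip from above (60 mm wide). It starts in the drain stand, this point 58 mm above the table.
- barrel_port (a point): Centre of the barrel's side port, 30 mm from barrel_mid along its +z: the missing facet, a gap 22 mm wide along the barrel's whole length, facing straight up at the start. Same axes as barrel_mid; its +z is the way the port faces.
- trunnion_far (a point): Middle of the bearing length of one 16 mm brass trunnion, on the barrel's axis at y = -58 mm; its end is at -73 mm. The other trunnion, at y = +58 mm, carries the crank. Laid in bearings the barrel is balanced and turns against bearing friction only, staying at whatever angle it is left.
- crank_grip (a point): Centre of the crank's black grip sleeve, 16 mm in diameter, 40 mm long, parallel to the axis, spinning freely on its pin. Barrel frame (-40, 98, 0) mm: level with the axis while the port is up; half a turn, such as over the top, brings the port down. The flat crank arm is at y = 69 to 76 mm, with a balance weight on +x. Same axes as barrel_mid.
- cradle_seat (a point): Point of the fixed aluminium unloading cradle (base 136 x 150 mm) midway between its bearings, 85 mm above the table: where barrel_mid lies when seated. y is the bearing axis, -x the side on which the tray pulls out, z up. The barrel fits either way round.
- bearing_plus (a point): Trunnion seat of the cradle's +y bearing, 58 mm from cradle_seat; its twin is at -58 mm. Each is an upright plate 10 mm thick (inner faces at +-53 mm) with an open-topped slot 19 mm wide, floor 77 mm above the table, flaring outwards from 98 mm to the top at 112 mm. Same axes as cradle_seat.
- tray (a joint): How far the catch tray is pulled out of the cradle, in m: 0 = fully home against its stop, up to 0.085. It grows along the cradle's -x. It slides with about 1.2 N of friction and stays where it is left.
- tray_tab (a point): Grip point of the tray's upright black pull tab, 64 mm above the table: a plate 10 mm thick along x, 36 mm wide along y, its top 80 mm above the table. It stands 95 mm in front (-x) of the tray's centre; its axes are those of cradle_seat.
- tray_floor (a point): Centre of the catch tray's floor, 17 mm above the table. The steel tray is 100 mm (x) by 94 mm (y) outside with 3 mm walls; its rim is 40 mm above the table. Same axes as cradle_seat. Under cradle_seat when fully home.
- ball0_center (a point): Centre of a bare steel sizer ball, 16 mm in diameter, 17 g, inside the barrel at the start.
- ball1_center (a point): Centre of a bare steel sizer ball, 16 mm in diameter, 17 g, inside the barrel at the start.
- ball2_center (a point): Centre of a bare steel sizer ball, 16 mm in diameter, 17 g, inside the barrel at the start.
- stand: White plastic drain stand (fixed, base 110 x 140 mm), origin at the centre of its underside; its two low notched plates (y = 53 to 63 mm either side, tops 66 mm above the table) carry the barrel's trunnions 58 mm above the table.
- turntable: Bystander: cast aluminium turntable, 160 mm in diameter, with four upright chrome-rimmed lenses, 79 mm high in all; origin at the centre of its underside.
- occluder: Bystander: bone-coloured plastic eye occluder lying flat, 174 mm long, 9 mm high, paddle towards its +x; origin on its underside.
- lens_measure: Bystander: brass lens measure, a dial case 52 mm in diameter, 13 mm high, lying flat; origin at the centre of its underside.
- skiascopy_rack: Bystander: retinoscopy rack with walnut handle (towards its -x) and a bar of seven lenses, 340 mm long, 16 mm high, lying flat; origin on its underside.
Mind the look-alikes: they are no part of the job. What is shaped like the part that bears barrel_mid but green, orange or turquoise is not meant.

How it is judged (in metres and radians):
On the way:
1. the barrel lies in both bearings of the cradle, port up, all balls still in it, and has been let go (x of barrel_mid in the frame of cradle_seat between -0.005 and 0.005 m and y of barrel_mid in the frame of cradle_seat between -0.009 and 0.009 m and z of barrel_mid in the frame of cradle_seat between -0.004 and 0.004 m and angle between the y axis of barrel_mid and the y axis of cradle_seat, either way round below 0.07 rad and distance between each of ball0_center, ball1_center, ball2_center and barrel_mid below 0.055 m and angle between barrel_mid's own z axis and vertical below 0.5 rad and contact force between the fingers and barrel below 0.2 N), for 0.2 s.
At the end, for the whole second after the job is handed in: The barrel rests in both bearings of the cradle (centre within 5 mm across, 9 mm along, 4 mm in height of its seat, axis within 4 degrees), its port facing down within 23 degrees, still and let go; the tray is home within 4 mm of its stop; all three balls lie at rest inside the tray (x of barrel_mid in the frame of cradle_seat between -0.005 and 0.005 m and y of barrel_mid in the frame of cradle_seat between -0.009 and 0.009 m and z of barrel_mid in the frame of cradle_seat between -0.004 and 0.004 m and angle between the y axis of barrel_mid and the y axis of cradle_seat, either way round below 0.07 rad and angle between barrel_mid's own z axis and vertical above 2.74159 rad and value of joint tray below 0.004 m and linear speed of barrel below 0.03 m/s and angular speed of barrel below 0.15 rad/s and x of ball0_center in the frame of tray_floor between -0.049 and 0.049 m and y of ball0_center in the frame of tray_floor between -0.046 and 0.046 m and z of ball0_center in the frame of tray_floor between -0.004 and 0.022 m and linear speed of each of ball0, ball1, ball2 below 0.05 m/s and x of ball1_center in the frame of tray_floor between -0.049 and 0.049 m and y of ball1_center in the frame of tray_floor between -0.046 and 0.046 m and z of ball1_center in the frame of tray_floor between -0.004 and 0.022 m and x of ball2_center in the frame of tray_floor between -0.049 and 0.049 m and y of ball2_center in the frame of tray_floor between -0.046 and 0.046 m and z of ball2_center in the frame of tray_floor between -0.004 and 0.022 m); the robot touches nothing.
It fails at once if the barrel is tipped (more than 45 degrees from port-up) while it is not in the cradle (angle between barrel_mid's own z axis and vertical above 0.8 rad and distance between barrel_mid and cradle_seat above 0.03 m).
It fails at once if a ball falls on the table (height (world z) of any of ball0_center, ball1_center, ball2_center below 0.0125 m).
It fails at once if the occluder, lens measure or retinoscopy rack is moved more than 20 mm (distance of any of occluder, lens_measure, skiascopy_rack from where it was at the start of the episode above 0.02 m).
It fails at once if the turntable is knocked (more than 2 N) (contact force between anything else and turntable above 2 N).
It also fails if it takes over 72 s, if anything falls off the work surface, if the arm or the gripper's body presses on something with over 40 N, if the wrist force passes 120 N, or if a joint passes its speed limit or range.

## Robot

A 6-joint arm with a two-finger parallel gripper is mounted at the origin on the work surface. World frame = base frame: x ahead of the robot, y to its left, z up, the work surface at z = 0. Lengths are in mm, angles in rad, forces in N, time in s.
With the tool pointing down it reaches from about 375 to 750 mm from the base axis. Payload 9 kg.
Tool frame: the origin (TCP) lies midway between the tips of the shut fingers; the grasp point (between the pads) lies 19 mm behind it; z points along the fingers, y is the line along which they close (so a half turn about z gives the same grasp; the last joint's range is limited). The gripper opens to 85 mm and grips with 20 to 120 N. Pads are 22 mm wide; open, the fingers measure 114 mm over their backs; the gripper's body (76 mm by 85 mm) begins 54 mm behind the grasp point. The pads swing forward as they close: fully open they stand 13 mm farther back than shut.
Start: joints at [0.988, 0.104, 0.097, 1.564, 0, 1.353], TCP at [214.064, 560.547, 231.331] pointing down, gripper open.
Joint ranges: [-2.99, 2.99], [-0.84, 1.86], [-1.1, 1.16], [-1.84, 2.11], [-1.51, 1.56], [-3.14, 3.14]. Speed limits (rad/s): [2.22, 2.22, 2.57, 3.14, 3.14, 3.14].

## Interface

Orientations are given as a unit quaternion [x, y, z, w].
In Python, from station import env, imaging gives the robot as it stands.
- The arm moves only by the tool drive_tool, never from a script. Its argument "targets" is a list of rows, each a list of 7 numbers: the shift along the tool's x, y, z scaled (see below), then the turn, a rotation vector about the tool's x, y, z scaled (see below), then the closure, from -1 (fully open) to 1 (shut). A call has 1 to 12 rows; each row shifts and turns the commanded pose from where the row before left it, along the tool's axes as they then stand; what a row does not reach is not made up. The controller multiplies each number of a shift by 0.03 m and each number of a turn by 0.1 rad. A row lasts 1/12 s, in which the tool goes at most 41.7 mm and 7.16 degrees, less where a joint would pass 70% of its speed; a pose out of reach is approached as far as the arm can. A call with a number of a shift or a turn outside -1 to 1 is refused whole. A call with a gripper value outside its range is refused whole. The fingers move at their own pace and stop on an object; "grip_force" is the grip in N (left out, the last holds). Time passes only in rows, so rows that do not move let the fingers close. It gives the time, the measured TCP pose, the force, the opening and the grip force at its end, in the units of the state.
- env.observe(): the state, without advancing time (a new reading comes with each control period).
- imaging.snapshot(name): name is "side" or "top" or "wrist"; returns (picture, depth): 400x640x3 uint8, red, green, blue; 400x640 float32, mm along the optical axis (not along the pixel's ray), 0 where there is no reading.
- imaging.camera_info(name): a dict with "fovy" (degrees; the focal length in pixels is half the picture's height over the tangent of half this angle, whatever the lens; pixels are square), "cx", "cy" (the principal point, pixels), "origin" and "orientation" of the camera in the world; the wrist camera has in their place "tool_from_camera" (4x4, takes a point from camera to tool coordinates, whose origin is the TCP and whose axes are the flange's). Camera axes: x right, y down, z forward; pixel columns grow to the right and rows downward; lengths in mm; the calibration is good to about 2 mm. A picture is of the moment at which its call begins: read the wrist's pose just before it. camera_info takes no time and is no camera call.
- env.finish_job(): hands the job in; it is judged then, once.
The state is a dict: "t": time; "qpos": joint angles; "dq": joint speeds; "effort": joint torques, N m; "ee_pos": TCP position; "tool_rot": TCP orientation; "ft_force": force on the tool from outside, world axes, zero at the start; "wrist_torque": the same for the moment, N m; "width": opening from 0.0 (shut) to 1.0 (fully open); "finger_force": force on a finger pad.
Only numpy, scipy, OpenCV 4.12 (cv2) and the standard library are available. Lean on these libraries where they do the work, as an engineer would, in place of code of your own. Each camera call takes 0.05 s, during which the arm holds its last target. There are 200 camera calls.

## Working session

There is one attempt and no reset: what is moved stays moved. The work goes in short steps, Python scripts to look and compute and a tool call to move; the robot and the scene stay as the last step left them, time stands still between calls to the robot, and variables do not carry over. Pictures are saved under pics/ and viewed, at most 10 in all, crops included, and the job is handed in when it is done.

Besides the shell and the picture viewer there is one more tool, called after "Call:" by a JSON object that holds its "method" and its "body", one argument or row to a line. drive_tool: Moves the arm, as the interface text tells. Shifts and turns lie within -1 to 1; 1 stands for 0.03 m of shift or 0.1 rad of turn. Its arguments: {"type":"object","properties":{"targets":{"type":"array","items":{"type":"array","items":{"type":"number","minimum":-1,"maximum":1}}},"grip_force":{"type":"number"}},"required":["targets"]}

```bash
mkdir -p pics; cat > h.py <<'E'
import numpy as np, cv2, sys
from scipy.spatial.transform import Rotation as R
from station import env, imaging
def cam(name, st=None):
    i=imaging.camera_info(name); f=200/np.tan(np.radians(i['fovy'])/2)
    if name=='wrist':
        T=np.array(i['tool_from_camera'],float); M=np.eye(4); M[:3,:3]=R.from_quat(st['tool_rot']).as_matrix(); M[:3,3]=st['ee_pos']
        T=M@T
    else:
        T=np.eye(4); T[:3,:3]=R.from_quat(i['orientation']).as_matrix(); T[:3,3]=i['origin']
    return f,i['cx'],i['cy'],T
def snap(name):
    st=env.observe(); p,d=imaging.snapshot(name); c=cam(name,st)
    return p,d,c
def cloud(d,c):
    f,cx,cy,T=c; v,u=np.mgrid[:400,:640]
    P=np.stack([(u-cx)/f*d,(v-cy)/f*d,d],-1)
    return P@T[:3,:3].T+T[:3,3]
def ray(u,v,z,c):
    f,cx,cy,T=c; r=T[:3,:3]@np.array([(u-cx)/f,(v-cy)/f,1]); o=T[:3,3]
    return o+r*(z-o[2])/r[2]
def save(p,n): cv2.imwrite('pics/'+n,cv2.cvtColor(p,cv2.COLOR_RGB2BGR))
E
python3 - <<'E'
from h import *
for n in ['top','side']:
    p,d,c=snap(n); save(p,n+'0.png'); np.savez(n+'0.npz',p=p,d=d); print(n,c[0],c[3].round(2).tolist(),(d>0).mean())
print(env.observe())
E
```

```text
top 429.51640481730976 [[0.02, -1.0, 0.09, 458.77], [-1.0, -0.02, -0.01, 0.5], [0.01, -0.09, -1.0, 1131.76], [0.0, 0.0, 0.0, 1.0]] 0.9958359375
side 443.4301349540462 [[0.72, -0.53, 0.44, 46.28], [-0.69, -0.56, 0.46, -540.68], [0.0, -0.64, -0.77, 956.81], [0.0, 0.0, 0.0, 1.0]] 0.99607421875
{'t': 0.1, 'qpos': array([9.88288135e-01, 1.04638867e-01, 9.65432635e-02, 1.56389500e+00,
       2.06695565e-05, 1.35310898e+00]), 'dq': array([-0.00020074, -0.00135463,  0.00267292,  0.00074757,  0.00204384,
        0.00041555]), 'effort': array([ 5.86283830e-03, -5.58208323e+01,  5.04719603e+01,  1.30286216e-02,
       -2.83881118e-04,  1.91070950e-05]), 'ee_pos': array([213.88022389, 560.26760291, 230.59842625]), 'tool_rot': array([ 1.81400504e-01,  9.83409122e-01, -5.45954989e-04, -2.42109965e-04]), 'ft_force': array([-0.21100933, -0.31202695, -0.39206343]), 'wrist_torque': array([ 0.0144342 ,  0.03343765, -0.01343709]), 'finger_force': 0.0, 'width': 1.0030491086610929}
```

View pics/top0.png

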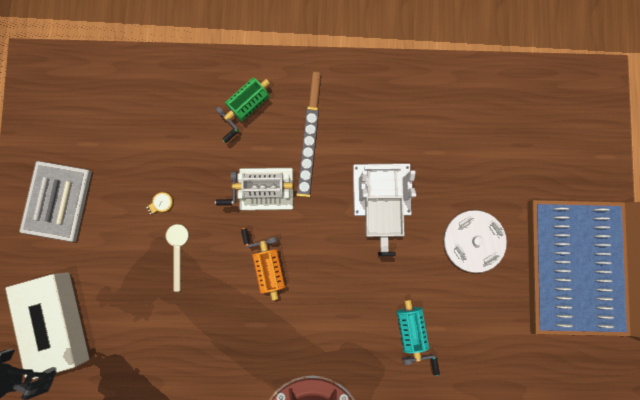

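View pics/side0.png

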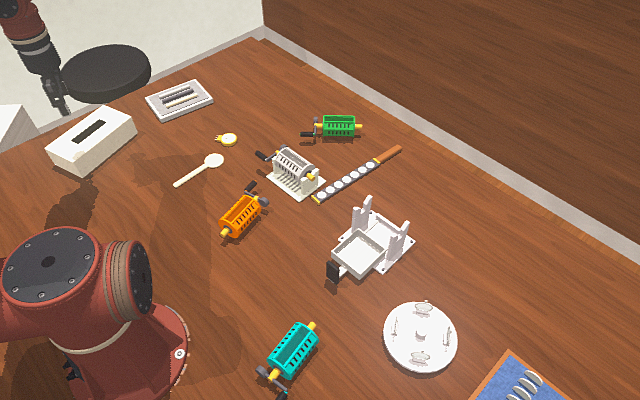

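Top view: barrel in the stand at (264,189) with its crank grip at (225,202), cradle at (383,190) with the tray out towards the robot and the tab at (386,254). The side view confirms this layout and shows the cradle posts at about (350–410, 200–245).

```bash
python3 - <<'E'
from h import *
def rect(P,n):
    r=cv2.minAreaRect(P[:,:2].astype(np.float32)); print(n,len(P),'c',np.round(r[0],1),'size',np.round(r[1],1),'ang',round(r[2],1),'zmed',np.median(P[:,2]).round(1),'zmax',P[:,2].max().round(1))
big=[]
for n in ['top','side']:
    i=np.load(n+'0.npz'); c=cam(n); P=cloud(i['d'],c); hsv=cv2.cvtColor(i['p'],cv2.COLOR_RGB2HSV)
    if n=='top':
        tc=P[190,383]; bc=P[189,264]; print('rough',bc,tc,P[254,386],P[202,225])
    def sel(ctr,rad,z0,z1,extra=True):
        return P[(np.linalg.norm(P[...,:2]-ctr[:2],axis=-1)<rad)&(P[...,2]>z0)&(P[...,2]<z1)&(i['d']>0)&extra]
    B=(hsv[...,2]<60)
    steel=(hsv[...,1]<60)&~B
    yel=(hsv[...,1]>110)&(hsv[...,2]>110)
    rect(sel(bc,90,72,130,steel),n+' barrel')
    rect(sel(bc,100,50,75,B),n+' grip')
    K=sel(bc,100,45,75,yel); 
    if len(K): rect(K,n+' brass')
    K=sel(tc,110,92,125)
    rect(K,n+' posts')
    rect(sel(tc,170,50,90,B),n+' tab')
    rect(sel(tc,120,3,14),n+' cradle base')
    lab=cv2.kmeans(K[:,:2].astype(np.float32),4,None,(3,50,.1),10,cv2.KMEANS_PP_CENTERS); print(lab[2].round(1).tolist())
    m=P[...,2]
p=np.load('top0.npz')['p']; save(cv2.resize(p[140:270,205:435],None,fx=3.4,fy=3.4,interpolation=cv2.INTER_CUBIC),'crop.png')
E
```

```text
rough [595.33113365 129.90303039  87.57167479] [ 610.40609848 -173.88230238    9.310977  ] [ 443.6964451  -171.79163645   79.4131281 ] [563.21020067 228.25580991  66.38427341]
top barrel 607 c [606.7 149.4] size [ 60.2 124.6] ang 1.7 zmed 81.6 zmax 93.8
top grip 26 c [565.  220.2] size [12.9 12.9] ang 89.3 zmed 64.0 zmax 68.1
top brass 103 c [606.6 136.9] size [ 15. 147.] ang 1.6 zmed 64.5 zmax 69.2
top posts 198 c [ 612.8 -171.8] size [ 62.  126.8] ang 1.8 zmed 106.4 zmax 116.1
top tab 48 c [ 445.  -175.4] size [ 7.4 32. ] ang 1.4 zmed 79.5 zmax 82.6
top cradle base 2186 c [ 609.8 -172.1] size [236.9 230.7] ang 8.8 zmed 8.5 zmax 14.0
[[593.5, -229.39999389648438], [589.0, -114.0], [635.0999755859375, -227.8000030517578], [631.2999877929688, -112.5999984741211]]
side barrel 433 c [604.1 148.5] size [ 59.5 124.7] ang 1.4 zmed 82.7 zmax 93.1
side grip 9 c [616.8 165.9] size [ 67.1 142.9] ang 26.1 zmed 62.4 zmax 68.4
side brass 60 c [601.9 137.4] size [ 24.6 147. ] ang 8.0 zmed 64.8 zmax 69.9
side posts 239 c [ 611.5 -170.3] size [ 65.2 128.7] ang 1.6 zmed 104.4 zmax 116.7
side tab 7 c [ 444.6 -192.7] size [4.2 0.9] ang 47.5 zmed 65.4 zmax 81.5
side cradle base 1441 c [ 616.8 -173.3] size [237.2 223.1] ang 86.1 zmed 8.8 zmax 14.0
[[584.2000122070312, -115.0], [631.9000244140625, -228.6999969482422], [628.4000244140625, -113.0999984741211], [587.7000122070312, -230.3000030517578]]
```

View pics/crop.png

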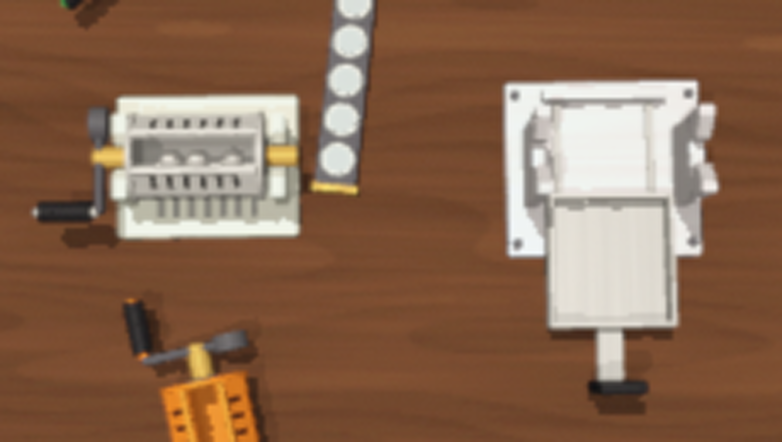

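The crop shows the port up with three balls inside, the crank on the left towards the robot, and the tray about 72 mm out. Estimates:
- barrel at (606, 137), yaw 0.03
- cradle seat at (612, -171), yaw 0.03
- tab at (445, -175)

I'll turn the tool first, then travel.

Call:
{"method": "drive_tool", "body": {
  "targets": [
    [0,0,0,0,0,0.98,-1],
    [0,0,0,0,0,0.98,-1],
    [0,0,0,0,0,0.98,-1],
    [0,0,0,0,0,0.98,-1],
    [0,0,0,0,0,0.98,-1],
    [0,0,0,0,0,0.98,-1],
    [0,0,0,0,0,0.98,-1],
    [0,0,0,0,0,0.98,-1],
    [0,0,0,0,0,0.98,-1],
    [0,0,0,0,0,0.98,-1],
    [0,0,0,0,0,0.98,-1],
    [0,0,0,0,0,0.98,-1]
  ]
}}

```text
t: 1.1
ee_pos: [213.9, 560.4, 230.8]
tool_rot: [0.698, 0.716, -0.0, 0.0]
ft_force: [-0.2, 0.1, 0.1]
width: 1.002
finger_force: 0.0
```

Call:
{"method": "drive_tool", "body": {
  "targets": [
    [-0.8,0.8,0,0,0,0,-1],
    [-0.8,0.8,0,0,0,0,-1],
    [-0.8,0.8,0,0,0,0,-1],
    [-0.8,0.8,0,0,0,0,-1],
    [-0.8,0.8,0,0,0,0,-1],
    [-0.8,0.8,0,0,0,0,-1],
    [-0.8,0.8,0,0,0,0,-1],
    [-0.8,0.8,0,0,0,0,-1],
    [-0.8,0.8,0,0,0,0,-1],
    [-0.8,0.8,0,0,0,0,-1],
    [-0.8,0.8,0,0,0,0,-1],
    [-0.8,0.8,0,0,0,0,-1]
  ]
}}

```text
t: 2.1
ee_pos: [511.4, 279.9, 231.0]
tool_rot: [0.696, 0.718, -0.0, -0.0]
ft_force: [0.9, 0.9, 0.4]
width: 1.0
finger_force: 0.0
```

Call:
{"method": "drive_tool", "body": {
  "targets": [
    [-1,-0.2,0,0,0,0,1],
    [-1,-0.2,0,0,0,0,1],
    [-1,-0.2,0,0,0,0,1],
    [-1,-0.2,0,0,0,0,1],
    [-1,-0.2,0,0,0,0,1],
    [-1,-0.2,0,0,0,0,1],
    [-1,-0.2,0,0,0,0,1],
    [-1,-0.2,0,0,0,0,1],
    [-1,-0.2,0,0,0,0,1],
    [-1,-0.2,0,0,0,0,1],
    [-1,-0.2,0,0,0,0,1],
    [-1,-0.2,0,0,0,0,1]
  ]
}}

```text
t: 3.1
ee_pos: [448.8, -82.0, 231.1]
tool_rot: [0.696, 0.718, 0.0, -0.0]
ft_force: [-0.3, -0.6, 0.3]
width: 0.002
finger_force: 0.0
```

Call:
{"method": "drive_tool", "body": {
  "targets": [
    [-0.8,-0.4,0,0,0,0,1],
    [-0.8,-0.4,0,0,0,0,1],
    [-0.8,-0.4,0,0,0,0,1],
    [-0.5,-0.4,0,0,0,0,1],
    [-0.2,-0.2,0,0,0,0,1],
    [0,0,0,0,0,0,1],
    [0,0,0,0,0,0,1]
  ]
}}

```text
t: 3.68
ee_pos: [398.3, -175.0, 231.2]
tool_rot: [0.697, 0.717, 0.0, -0.0]
ft_force: [0.2, 0.9, -0.4]
width: -0.0
finger_force: 0.0
```

```bash
python3 - <<'E'
from h import *
st=env.observe(); p,d,c=snap('wrist'); save(p,'w1.png'); P=cloud(d,c); print(st['ee_pos'],st['qpos'].round(2),c[3].round(2).tolist())
hsv=cv2.cvtColor(p,cv2.COLOR_RGB2HSV)
m=(hsv[...,2]<60)&(P[...,2]>60)&(P[...,2]<90)&(d>0)
Q=P[m]; Q=Q[(abs(Q[:,0]-445)<30)&(abs(Q[:,1]+175)<40)]
print(len(Q), len(Q) and cv2.minAreaRect(Q[:,:2].astype(np.float32)))
K=P[(P[...,2]>95)&(P[...,2]<120)&(d>0)&(abs(P[...,0]-612)<60)&(abs(P[...,1]+171)<90)]
print(len(K), len(K) and cv2.minAreaRect(K[:,:2].astype(np.float32)))
E
```

```text
[ 398.27433127 -174.98307022  231.19762658] [-0.72 -0.41 -0.37  1.61  0.    0.82] [[1.0, 0.03, 0.01, 397.6], [0.03, -0.96, -0.29, -99.76], [0.0, 0.29, -0.96, 374.07], [0.0, 0.0, 0.0, 1.0]]
141 ((441.8558044433594, -174.34097290039062), (32.11631774902344, 5.8135175704956055), 86.38178253173828)
1571 ((613.4332275390625, -170.802490234375), (64.34915161132812, 126.29847717285156), 1.943746566772461)
```

View pics/w1.png

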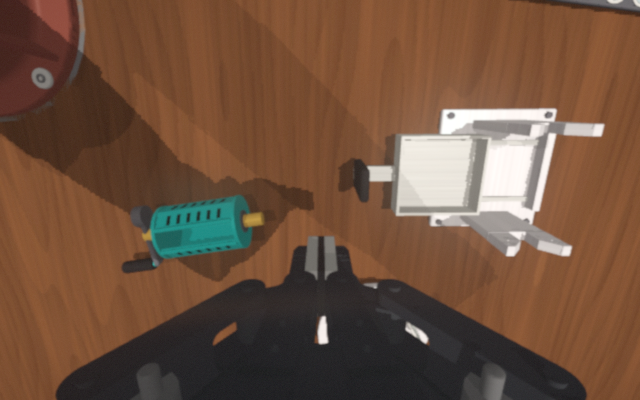

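Wrist view: tray tab at (360,178), posts at (500–600, 130–250), turquoise barrel well clear. Now I'll lower and push.

Call:
{"method": "drive_tool", "body": {
  "targets": [
    [0,0,0.8,0,0,0,1],
    [0,0,0.8,0,0,0,1],
    [0,0,0.8,0,0,0,1],
    [0,0,0.8,0,0,0,1],
    [0,0,0.8,0,0,0,1],
    [0,0,0.8,0,0,0,1],
    [0,0,0.6,0,0,0,1],
    [0,0,0.3,0,0,0,1],
    [0,0,0,0,0,0,1]
  ]
}}

```text
t: 4.48
ee_pos: [397.6, -173.4, 58.3]
tool_rot: [0.696, 0.718, 0.0, -0.002]
ft_force: [-0.9, 0.2, -0.0]
width: 0.003
finger_force: 0.0
```

Call:
{"method": "drive_tool", "body": {
  "targets": [
    [0,0.3,0,0,0,0,1],
    [0,0.3,0,0,0,0,1],
    [0,0.3,0,0,0,0,1],
    [0,0.3,0,0,0,0,1],
    [0,0.3,0,0,0,0,1],
    [0,0.3,0,0,0,0,1],
    [0,0.3,0,0,0,0,1],
    [0,0.3,0,0,0,0,1],
    [0,0.2,0,0,0,0,1]
  ]
}}

```text
t: 5.23
ee_pos: [477.6, -172.8, 61.7]
tool_rot: [0.696, 0.718, 0.0, 0.001]
ft_force: [-2.1, -0.1, 1.4]
width: -0.001
finger_force: 0.7
```

Call:
{"method": "drive_tool", "body": {
  "targets": [
    [0,0.12,0,0,0,0,1],
    [0,0.12,0,0,0,0,1],
    [0,0.12,0,0,0,0,1],
    [0,0.1,0,0,0,0,1],
    [0,0.05,0,0,0,0,1],
    [0,0.05,0,0,0,0,1]
  ]
}}

```text
t: 5.73
ee_pos: [493.1, -172.4, 60.3]
tool_rot: [0.696, 0.718, 0.0, -0.0]
ft_force: [-1.5, 0.1, 1.2]
width: 0.001
finger_force: 0.6
```

Call:
{"method": "drive_tool", "body": {
  "targets": [
    [0,0.07,0,0,0,0,1],
    [0,0.07,0,0,0,0,1],
    [0,0.07,0,0,0,0,1],
    [0,0.07,0,0,0,0,1],
    [0,0,0,0,0,0,1]
  ]
}}

```text
t: 6.15
ee_pos: [498.6, -172.2, 60.2]
tool_rot: [0.697, 0.717, -0.003, -0.002]
ft_force: [-19.8, -0.7, 12.8]
width: -0.001
finger_force: 10.2
```

Home: the force rose to 20 N where it should. Next I'll back off, rise and go above the barrel.

Call:
{"method": "drive_tool", "body": {
  "targets": [
    [0,-0.3,0,0,0,0,1],
    [0,-0.5,0,0,0,0,1],
    [0,-0.2,-0.6,0,0,0,1],
    [0,0,-1,0,0,0,1],
    [0,0,-1,0,0,0,1],
    [0,0,-1,0,0,0,1],
    [0,0,-1,0,0,0,-1],
    [0,0,-0.4,0,0,0,-1],
    [0.8,0.3,0,0,0,0,-1],
    [0.8,0.3,0,0,0,0,-1],
    [0.8,0.3,0,0,0,0,-1],
    [0.8,0.3,0,0,0,0,-1]
  ]
}}

```text
t: 7.15
ee_pos: [504.9, -75.0, 209.9]
tool_rot: [0.697, 0.717, 0.0, -0.0]
ft_force: [-0.4, -1.0, -0.6]
width: 0.846
finger_force: 0.0
```

Call:
{"method": "drive_tool", "body": {
  "targets": [
    [0.9,0.4,0,0,0,0,-1],
    [0.9,0.4,0,0,0,0,-1],
    [0.9,0.4,0,0,0,0,-1],
    [0.9,0.4,0,0,0,0,-1],
    [0.9,0.4,0,0,0,0,-1],
    [0.8,0.4,0,0,0,0,-1],
    [0.5,0.3,0,0,0,0,-1],
    [0.2,0.2,0,0,0,0,-1],
    [0,0,0,0,0,0,-1],
    [0,0,0,0,0,0,-1]
  ]
}}

```text
t: 7.98
ee_pos: [585.9, 106.1, 209.8]
tool_rot: [0.696, 0.718, -0.0, -0.0]
ft_force: [-0.3, -0.9, 0.0]
width: 0.999
finger_force: 0.0
```

```bash
python3 - <<'E'
from h import *
st=env.observe(); p,d,c=snap('wrist'); save(p,'w2.png'); P=cloud(d,c); print(st['ee_pos'],R.from_quat(st['tool_rot']).as_matrix()[:,1].round(3),st['qpos'].round(2))
hsv=cv2.cvtColor(p,cv2.COLOR_RGB2HSV); near=(abs(P[...,0]-606)<60)&(abs(P[...,1]-137)<130)&(d>0)
for n,m in [('discs',(P[...,2]>72)&(P[...,2]<95)),('brass',(hsv[...,1]>110)&(hsv[...,2]>110)&(P[...,2]>50)&(P[...,2]<75)),('grip',(hsv[...,2]<60)&(P[...,2]>50)&(P[...,2]<72))]:
    Q=P[m&near]; print(n,len(Q), len(Q) and cv2.minAreaRect(Q[:,:2].astype(np.float32)),Q.min(0).round(1),Q.max(0).round(1))
p2,d2,c2=snap('top'); P=cloud(d2,c2); hsv=cv2.cvtColor(p2,cv2.COLOR_RGB2HSV)
Q=P[(hsv[...,2]<60)&(P[...,2]>60)&(P[...,2]<90)&(abs(P[...,1]+175)<30)&(abs(P[...,0]-500)<60)]; print('tab',Q.mean(0))
E
```

```text
[585.91730038 106.10207331 209.76279133] [ 1.     0.03  -0.001] [-0.04  0.09  0.04  1.52 -0.    1.5 ]
discs 4308 ((606.9789428710938, 152.00242614746094), (59.609127044677734, 127.60983276367188), 2.474546194076538) [576.4  87.8  72. ] [639.5 217.   92.9]
brass 547 ((601.350341796875, 163.47549438476562), (42.256141662597656, 196.12466430664062), 14.103468894958496) [557.   65.9  59.1] [617.7 253.4  67.9]Traceback (most recent call last):
  File "<stdin>", line 5, in <module>
    return umr_minimum(a, axis, None, out, keepdims, initial, where)
ValueError: zero-size array to reduction operation minimum which has no identity
```

View pics/w2.png

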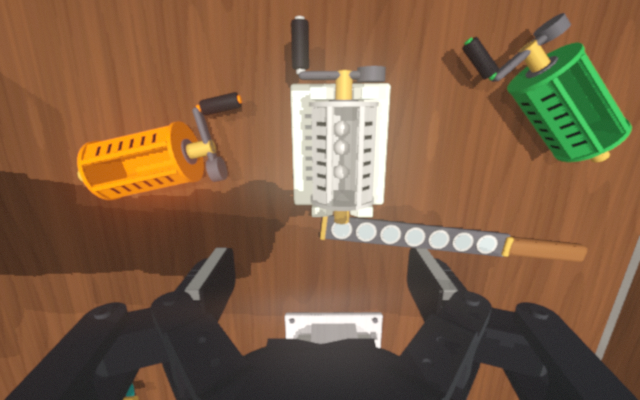

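The wrist view shows barrel and stand at (340,150), three balls in the open port, crank at (300,45), and the rack end below the stand, clear of the fingers. Barrel at (607, 137.5). I'll align 5 mm towards the crank side and descend.

Call:
{"method": "drive_tool", "body": {
  "targets": [
    [0.5,0.3,0,0,0,0,-1],
    [0.5,0.3,0,0,0,0,-1],
    [0.18,0.14,0,0,0,0.05,-1],
    [0,0,0.8,0,0,0,-1],
    [0,0,0.8,0,0,0,-1],
    [0,0,0.8,0,0,0,-1],
    [0,0,0.8,0,0,0,-1],
    [0,0,0.8,0,0,0,-1],
    [0,0,0.7,0,0,0,-1],
    [0,0,0.6,0,0,0,-1],
    [0,0,0.4,0,0,0,-1],
    [0,0,0.2,0,0,0,-1]
  ]
}}

```text
t: 9.03
ee_pos: [606.0, 141.6, 31.5]
tool_rot: [0.699, 0.716, -0.001, -0.001]
ft_force: [-0.0, 0.3, -0.5]
width: 1.0
finger_force: 0.0
```

Call:
{"method": "drive_tool", "body": {
  "targets": [
    [0,0,0,0,0,0,-1],
    [0,0,0,0,0,0,-1]
  ]
}}

```text
t: 9.2
ee_pos: [607.6, 142.2, 34.1]
tool_rot: [0.698, 0.716, 0.0, 0.0]
ft_force: [0.3, -0.1, 0.5]
width: 1.0
finger_force: 0.0
```

Call:
{"method": "drive_tool", "body": {
  "targets": [
    [0,0,0,0,0,-0.08,-0.2],
    [0,0,0,0,0,0,0],
    [0,0,0,0,0,0,0.2],
    [0,0,0,0,0,0,0.4],
    [0,0,0,0,0,0,1],
    [0,0,0,0,0,0,1],
    [0,0,0,0,0,0,1],
    [0,0,0,0,0,0,1]
  ],
  "grip_force": 90
}}

```text
t: 9.87
ee_pos: [607.6, 142.7, 35.0]
tool_rot: [0.695, 0.719, 0.0, 0.0]
ft_force: [-4.1, -0.8, 7.3]
width: 0.692
finger_force: 100.0
```

Call:
{"method": "drive_tool", "body": {
  "targets": [
    [0,0,-0.1,0,0,0,1],
    [0,0,-0.2,0,0,0,1],
    [0,0,-0.3,0,0,0,1],
    [0,0,-0.4,0,0,0,1],
    [0,0,-0.5,0,0,0,1],
    [0,0,-0.5,0,0,0,1],
    [0,0,-0.5,0,0,0,1],
    [0,0,-0.4,0,0,0,1],
    [0,0,-0.4,0,0,0,1],
    [0,0,-0.2,0,0,0,1],
    [0,0,-0.1,0,0,0,1],
    [0,0,0,0,0,0,1]
  ]
}}

```text
t: 10.87
ee_pos: [607.5, 142.6, 141.9]
tool_rot: [0.695, 0.719, 0.0, 0.0]
ft_force: [0.4, -5.0, -8.1]
width: 0.684
finger_force: 100.8
```

```bash
python3 - <<'E'
from h import *
st=env.observe(); print(st['ft_force'],st['wrist_torque'],st['width'],R.from_quat(st['tool_rot']).as_matrix()[:,1].round(4))
for n in ['side','top']:
    p,d,c=snap(n); P=cloud(d,c); hsv=cv2.cvtColor(p,cv2.COLOR_RGB2HSV)
    yel=(hsv[...,1]>110)&(hsv[...,2]>110)&(P[...,2]>130)&(P[...,2]<200)&(abs(P[...,0]-606)<40)&(abs(P[...,1]-137)<100)
    Q=P[yel]
    for s in (Q[Q[:,1]<137],Q[Q[:,1]>137]):
        if len(s): print(n,len(s),s.mean(0).round(1),s.min(0).round(1),s.max(0).round(1))
    if n=='side': save(cv2.resize(p[60:240,200:430],None,fx=3,fy=3),'s2.png')
    Q=P[(hsv[...,2]<60)&(P[...,2]>60)&(P[...,2]<90)&(abs(P[...,1]+175)<30)&(abs(P[...,0]-500)<60)]; print('tab',len(Q),Q.mean(0))
E
```

```text
[ 0.42265244 -4.969402   -8.1346138 ] [ 1.72953989  0.12168219 -0.22095546] 0.6842628588445139 [9.995e-01 3.290e-02 8.000e-04]
side 61 [606.7  73.8 169.3] [599.3  63.6 157. ] [625.6  89.3 176.6]
tab 7 [ 515.63150678 -183.2975382    72.13015649]
top 61 [609.3  75.5 171.1] [603.7  63.9 166. ] [615.4  86.2 177.7]
tab 23 [ 516.07435742 -173.66743516   79.04951589]
```

View pics/s2.png

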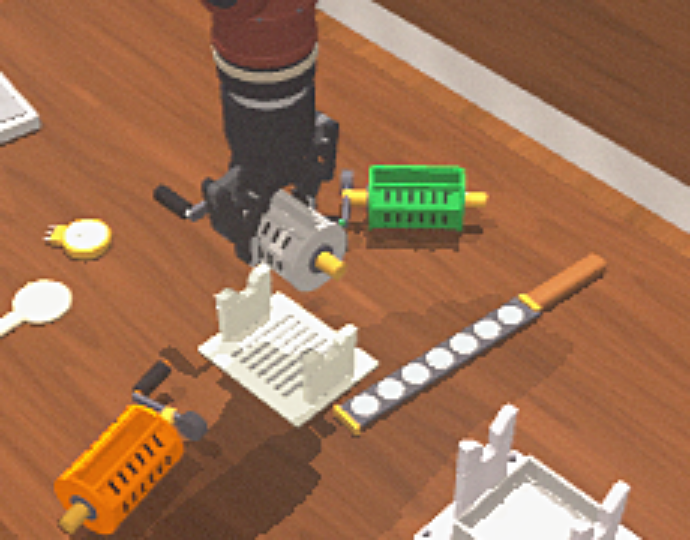

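The barrel hangs level in the gripper with its port up, the far trunnion is at about z 165, and the tab at x 516 confirms the tray is home. Carrying it to the cradle.

Call:
{"method": "drive_tool", "body": {
  "targets": [
    [-0.2,0,0,0,0,0,1],
    [-0.4,0,0,0,0,0,1],
    [-0.6,0,0,0,0,0,1],
    [-0.7,0,0,0,0,0,1],
    [-0.7,0,0,0,0,0,1],
    [-0.7,0,0,0,0,0,1],
    [-0.7,0,0,0,0,0,1],
    [-0.7,0,0,0,0,0,1],
    [-0.7,0,0,0,0,0,1],
    [-0.7,0,0,0,0,0,1],
    [-0.7,0,0,0,0,0,1],
    [-0.7,0,0,0,0,0,1]
  ]
}}

```text
t: 11.97
ee_pos: [614.0, -84.4, 140.8]
tool_rot: [0.696, 0.718, -0.0, -0.0]
ft_force: [-3.8, -2.1, -6.6]
width: 0.686
finger_force: 103.5
```

Call:
{"method": "drive_tool", "body": {
  "targets": [
    [-0.7,-0.05,0,0,0,0,1],
    [-0.7,-0.05,0,0,0,0,1],
    [-0.6,-0.05,0,0,0,0,1],
    [-0.4,0,0,0,0,0,1],
    [-0.25,0,0,0,0,0,1],
    [-0.15,0,0,0,0,0,1],
    [0,0,0,0,0,0,1],
    [0,0,0,0,0,0,1]
  ]
}}

```text
t: 12.63
ee_pos: [612.8, -165.9, 141.2]
tool_rot: [0.695, 0.719, 0.0, -0.0]
ft_force: [1.3, -1.5, -6.6]
width: 0.691
finger_force: 104.2
```

```bash
python3 - <<'E'
from h import *
st=env.observe(); print(st['ee_pos'],st['ft_force'],R.from_quat(st['tool_rot']).as_matrix()[:,1].round(4))
p,d,c=snap('wrist'); save(p,'w3.png'); P=cloud(d,c)
hsv=cv2.cvtColor(p,cv2.COLOR_RGB2HSV)
m=(P[...,2]>100)&(P[...,2]<118)&(d>0)&(abs(P[...,0]-613)<50)&(abs(P[...,1]+171)<75)
K=P[m]
for s in (K[K[:,1]<-171],K[K[:,1]>-171]):
    for q in (s[s[:,0]<613],s[s[:,0]>613]): print(len(q),q.min(0).round(1),q.max(0).round(1)) if len(q) else 0
Q=P[(hsv[...,1]>110)&(hsv[...,2]>110)&(P[...,2]>140)&(d>0)]
for s in (Q[Q[:,1]<-171],Q[Q[:,1]>-171]): print('brass',len(s), len(s) and (s.mean(0).round(1),s.min(0).round(1),s.max(0).round(1)))
E
```

```text
[ 612.8350529  -165.90554476  141.17944296] [ 1.32691204 -1.50965768 -6.55103471] [ 9.994e-01  3.340e-02 -2.000e-04]
594 [ 580.4 -118.7  100. ] [ 600.6 -108.6  114.1]
405 [ 624.9 -117.3  101.8] [ 642.5 -107.6  113.8]
brass 22 (array([ 665.1, -175.1,  206. ]), array([ 663.6, -176.5,  197.3]), array([ 667. , -174.5,  215.3]))
brass 2345 (array([ 610.8, -108.4,  171.8]), array([ 546.5, -170.9,  158.6]), array([679.9, -57.8, 234.1]))
```

View pics/w3.png

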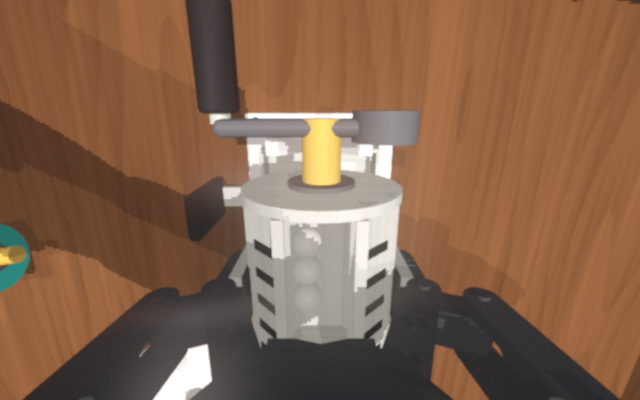

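Wrist view: the trunnion (321,150) is centred between the posts, and the balls are in the port at (307,270). Barrel x 612.8 against slot centre about 613. Lowering.

Call:
{"method": "drive_tool", "body": {
  "targets": [
    [0,0,0.2,0,0,0,1],
    [0,0,0.3,0,0,0,1],
    [0,0,0.35,0,0,0,1],
    [0,0,0.35,0,0,0,1],
    [0,0,0.3,0,0,0,1],
    [0,0,0.2,0,0,0,1],
    [0,0,0.2,0,0,0,1],
    [0,0,0.1,0,0,0,1],
    [0,0,0,0,0,0,1]
  ]
}}

```text
t: 13.43
ee_pos: [612.5, -166.3, 80.4]
tool_rot: [0.695, 0.719, -0.0, -0.001]
ft_force: [2.0, 0.5, -8.1]
width: 0.686
finger_force: 104.8
```

Call:
{"method": "drive_tool", "body": {
  "targets": [
    [0,0,0.1,0,0,0,1],
    [0,0,0.1,0,0,0,1],
    [0,0,0.1,0,0,0,1],
    [0,0,0.1,0,0,0,1],
    [0,0,0.05,0,0,0,1],
    [0,0,0,0,0,0,1]
  ]
}}

```text
t: 13.93
ee_pos: [612.7, -166.3, 67.2]
tool_rot: [0.695, 0.719, -0.0, -0.0]
ft_force: [-2.9, -0.0, -6.4]
width: 0.687
finger_force: 105.5
```

Call:
{"method": "drive_tool", "body": {
  "targets": [
    [0,0,0.07,0,0,0,1],
    [0,0,0.05,0,0,0,1],
    [0,0,0.04,0,0,0,1],
    [0,0,0,0,0,0,1],
    [0,0,0,0,0,0,1]
  ]
}}

```text
t: 14.35
ee_pos: [612.8, -166.4, 62.9]
tool_rot: [0.695, 0.719, 0.0, -0.0]
ft_force: [1.4, 4.7, -9.0]
width: 0.685
finger_force: 105.6
```

Call:
{"method": "drive_tool", "body": {
  "targets": [
    [0,0,0.05,0,0,0,1],
    [0,0,0.03,0,0,0,1],
    [0,0,0,0,0,0,1],
    [0,0,0,0,0,0,1]
  ]
}}

```text
t: 14.68
ee_pos: [613.3, -166.9, 62.1]
tool_rot: [0.695, 0.719, 0.0, 0.001]
ft_force: [-5.4, -0.1, 5.4]
width: 0.69
finger_force: 104.1
```

Contact with the bearing floors. I'll release slowly, then rise.

Call:
{"method": "drive_tool", "body": {
  "targets": [
    [0,0,0,0,0,0,0.3],
    [0,0,0,0,0,0,0.1],
    [0,0,0,0,0,0,-0.2],
    [0,0,0,0,0,0,-0.5],
    [0,0,0,0,0,0,-1],
    [0,0,0,0,0,0,-1],
    [0,0,0,0,0,0,-1],
    [0,0,0,0,0,0,-1],
    [0,0,0,0,0,0,-1],
    [0,0,0,0,0,0,-1]
  ],
  "grip_force": 20
}}

```text
t: 15.52
ee_pos: [612.9, -166.4, 60.6]
tool_rot: [0.695, 0.719, 0.0, 0.0]
ft_force: [0.9, -0.2, 1.0]
width: 0.996
finger_force: 0.0
```

Call:
{"method": "drive_tool", "body": {
  "targets": [
    [0,0,-0.2,0,0,0,-1],
    [0,0,-0.4,0,0,0,-1],
    [0,0,-0.6,0,0,0,-1],
    [0,0,-0.8,0,0,0,-1],
    [0,0,-0.8,0,0,0,-1],
    [0,0,-0.8,0,0,0,-1],
    [0,0,-0.5,0,0,0,-1],
    [0,0,0,0,0,0,-1]
  ]
}}

```text
t: 16.18
ee_pos: [614.7, -167.3, 189.4]
tool_rot: [0.695, 0.719, 0.001, 0.003]
ft_force: [0.3, 0.0, 0.7]
width: 0.998
finger_force: 0.0
```

```bash
python3 - <<'E'
from h import *
st=env.observe(); print(st['ee_pos'],st['ft_force'],st['width'])
for n in ['wrist','top','side']:
    p,d,c=snap(n); P=cloud(d,c); hsv=cv2.cvtColor(p,cv2.COLOR_RGB2HSV); 
    if n!='top': save(p if n=='wrist' else p[170:330,290:490].repeat(3,0).repeat(3,1),n+'4.png')
    near=(abs(P[...,0]-613)<75)&(abs(P[...,1]+140)<105)&(d>0)
    B=(hsv[...,2]<70)&near&(P[...,2]>70)&(P[...,2]<102)&(P[...,1]>-100)&(P[...,0]<600)
    Q=P[B]; print(n,'grip',len(Q), len(Q) and (Q.mean(0).round(1),Q.min(0).round(1),Q.max(0).round(1)))
    Y=(hsv[...,1]>110)&(hsv[...,2]>110)&near&(P[...,2]>75)&(P[...,2]<105)
    Q=P[Y]
    for s in (Q[Q[:,1]<-171],Q[Q[:,1]>-171]): print(' brass',len(s), len(s) and (np.median(s,0).round(1),s.min(0).round(1),s.max(0).round(1)))
E
```

```text
[ 614.73094906 -167.30053226  189.3537819 ] [0.32805599 0.03123854 0.70770516] 0.9975811801325842
wrist grip 0 0
 brass 120 (array([ 616.1, -240.9,   92. ]), array([ 608.6, -245. ,   87.3]), array([ 623.8, -236. ,   94.4]))
 brass 407 (array([ 610. , -109.1,   91.9]), array([ 563. , -120.6,   75.6]), array([619.1, -55.2,  94.9]))
top grip 83 (array([569.8, -74.7,  84.4]), array([563. , -91.5,  79.8]), array([576.3, -56.8,  88.6]))
 brass 0 0
 brass 59 (array([ 610.4, -109.8,   91.6]), array([ 603.5, -122. ,   85.4]), array([618.5, -97.3,  94.8]))
side grip 17 (array([562.6, -79.7,  80.9]), array([560.2, -95.3,  75.2]), array([567.9, -58.5,  88.4]))
 brass 55 (array([ 610.7, -236.5,   91.7]), array([ 603.6, -244.6,   80.2]), array([ 620.4, -223.1,   96.6]))
 brass 21 (array([ 608.8, -102. ,   92.9]), array([ 601.6, -112.2,   88.4]), array([618.1, -95.3,  95.3]))
```

View pics/wrist4.png

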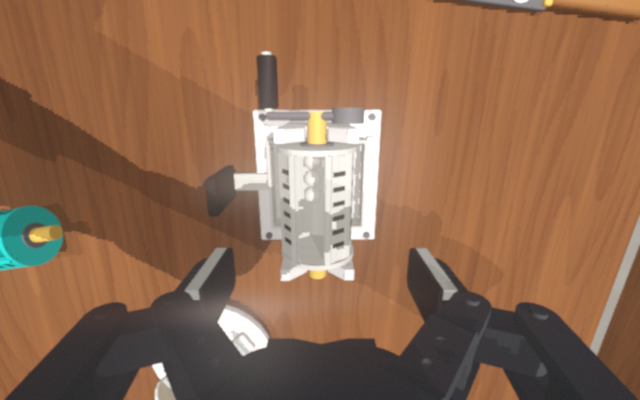

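View pics/side4.png

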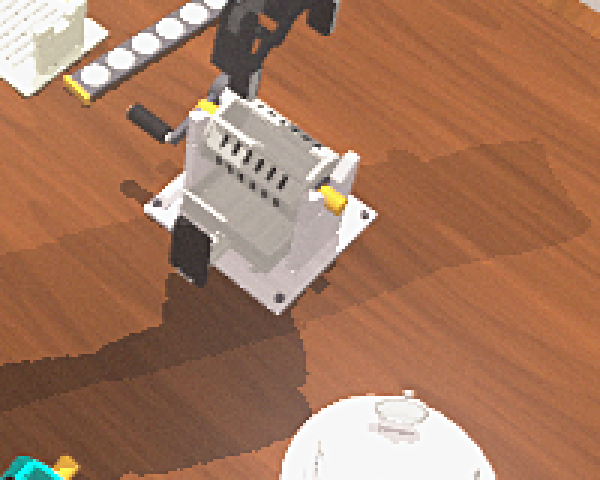

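Seated: both brass tops are at z≈92–93, the port is up with the balls visible in the wrist view (310,180), and the tray is home. Crank grip at about (570, -74, 80–85), near level. Moving to grasp it.

Call:
{"method": "drive_tool", "body": {
  "targets": [
    [0.6,-0.25,0,0,0,0,-1],
    [0.8,-0.35,0,0,0,0,-1],
    [0.8,-0.35,0,0,0,0,-1],
    [0.7,-0.25,0,0,0,0,-1],
    [0.33,-0.13,0.2,0,0,0,-1],
    [0,0,0.7,0,0,0,-1],
    [0,0,0.8,0,0,0,-1],
    [0,0,0.8,0,0,0,-1],
    [0,0,0.8,0,0,0,-1],
    [0,0,0.6,0,0,0,-1],
    [0,0,0.3,0,0,0,-1],
    [0,0,0,0,0,0,-1]
  ]
}}

```text
t: 17.33
ee_pos: [567.5, -70.1, 54.3]
tool_rot: [0.695, 0.719, -0.001, -0.002]
ft_force: [-0.4, 0.6, -0.2]
width: 0.999
finger_force: 0.0
```

Call:
{"method": "drive_tool", "body": {
  "targets": [
    [0,0,0,0,0,0,-0.5],
    [0,0,0,0,0,0,0],
    [0,0,0,0,0,0,0.3],
    [0,0,0,0,0,0,0.5]
  ]
}}

```text
t: 17.67
ee_pos: [570.6, -71.2, 58.9]
tool_rot: [0.695, 0.719, 0.0, 0.001]
ft_force: [0.3, -1.0, -0.3]
width: 0.454
finger_force: 0.0
```

Call:
{"method": "drive_tool", "body": {
  "targets": [
    [0,0,-0.08,0,0,0,0.5],
    [0,0,0,0,0,0,0.7],
    [0,0,0,0,0,0,0.9],
    [0,0,0,0,0,0,1],
    [0,0,0,0,0,0,1],
    [0,0,0,0,0,0,1]
  ],
  "grip_force": 25
}}

```text
t: 18.17
ee_pos: [570.2, -71.1, 60.2]
tool_rot: [0.695, 0.719, 0.0, 0.0]
ft_force: [1.8, -1.7, -0.3]
width: 0.176
finger_force: 25.0
```

```bash
python3 - <<'E'
from h import *
st=env.observe(); print(st['ee_pos'],st['ft_force'],st['width'],st['finger_force'])
for n in ['top','side']:
    p,d,c=snap(n); P=cloud(d,c); hsv=cv2.cvtColor(p,cv2.COLOR_RGB2HSV)
    Q=P[(hsv[...,2]<70)&(abs(P[...,0]-570)<16)&(P[...,1]>-96)&(P[...,1]<-84)&(P[...,2]>60)&(P[...,2]<110)]; print(n,len(Q),len(Q) and (np.median(Q,0).round(1),Q.max(0).round(1)))
E
```

```text
[570.16993684 -71.09560099  60.17663352] [ 1.78147954 -1.69371902 -0.31270418] 0.17624502069924705 25.005246698856354
top 0 0
side 25 (array([565.4, -89.5,  84.2]), array([575.6, -84.4,  87.6]))
```

Sleeve gripped at 15 mm width. Turning over the top in 10° steps.

Call:
{"method": "drive_tool", "body": {
  "targets": [
    [0,-0.005,-0.08,0,0,0,1],
    [0,-0.005,-0.083,0,0,0,1],
    [0,0.01,-0.115,0,0,0,1],
    [0,0.01,-0.115,0,0,0,1],
    [0,0.06,-0.227,0,0,0,1],
    [0,0.1,-0.21,0,0,0,1],
    [0,0,0,0,0,0,1]
  ]
}}

```text
t: 18.85
ee_pos: [574.9, -70.2, 86.4]
tool_rot: [0.695, 0.719, 0.0, -0.0]
ft_force: [-5.8, 2.5, 5.1]
width: 0.177
finger_force: 25.5
```

Call:
{"method": "drive_tool", "body": {
  "targets": [
    [0,0.133,-0.19,0,0,0,1],
    [0,0.163,-0.163,0,0,0,1],
    [0,0.19,-0.133,0,0,0,1],
    [0,0.21,-0.1,0,0,0,1],
    [0,0.227,-0.06,0,0,0,1],
    [0,0.23,-0.02,0,0,0,1],
    [0,0,0,0,0,0,1]
  ]
}}

```text
t: 19.43
ee_pos: [611.6, -69.6, 107.5]
tool_rot: [0.695, 0.719, 0.001, 0.002]
ft_force: [0.4, 0.7, 11.2]
width: 0.179
finger_force: 26.1
```

Call:
{"method": "drive_tool", "body": {
  "targets": [
    [0,0,0,0,0,0,1],
    [0,0,0,0,0,0,1]
  ]
}}

```text
t: 19.6
ee_pos: [611.2, -69.7, 107.4]
tool_rot: [0.695, 0.719, 0.001, 0.002]
ft_force: [1.5, 1.0, 10.9]
width: 0.175
finger_force: 26.1
```

Call:
{"method": "drive_tool", "body": {
  "targets": [
    [0,0.1,-0.07,0,0,0,1],
    [0,0.13,0.02,0,0,0,1],
    [0,0.227,0.06,0,0,0,1],
    [0,0.21,0.1,0,0,0,1],
    [0,0.19,0.133,0,0,0,1],
    [0,0,0,0,0,0,1]
  ]
}}

```text
t: 20.1
ee_pos: [636.8, -68.6, 97.2]
tool_rot: [0.695, 0.719, 0.001, 0.0]
ft_force: [3.4, -0.2, 4.7]
width: 0.173
finger_force: 25.6
```

Call:
{"method": "drive_tool", "body": {
  "targets": [
    [0,0.08,0.08,0,0,0,1],
    [0,0.08,0.083,0,0,0,1],
    [0,0.067,0.095,0,0,0,1],
    [0,0.066,0.095,0,0,0,1],
    [0,0.05,0.105,0,0,0,1],
    [0,0.05,0.105,0,0,0,1],
    [0,0.03,0.113,0,0,0,1],
    [0,0.03,0.113,0,0,0,1],
    [0,0.01,0.115,0,0,0,1],
    [0,0.01,0.115,0,0,0,1],
    [0,0,0,0,0,0,1],
    [0,0,0,0,0,0,1]
  ]
}}

```text
t: 21.1
ee_pos: [648.5, -68.1, 66.2]
tool_rot: [0.695, 0.719, -0.0, -0.001]
ft_force: [1.3, 0.9, -0.5]
width: 0.176
finger_force: 25.2
```

```bash
python3 - <<'E'
from h import *
st=env.observe(); print(st['ee_pos'],st['ft_force'],st['width'])
for n in ['top','side']:
    p,d,c=snap(n); P=cloud(d,c); hsv=cv2.cvtColor(p,cv2.COLOR_RGB2HSV)
    Q=P[(hsv[...,2]<70)&(abs(P[...,0]-650)<16)&(P[...,1]>-96)&(P[...,1]<-84)&(P[...,2]>60)&(P[...,2]<110)]; print(n,len(Q),len(Q) and (np.median(Q,0).round(1),Q.max(0).round(1)))
E
```

```text
[648.51065242 -68.05705319  66.16820259] [ 1.34144763  0.9068266  -0.4974807 ] 0.17596191115957854
top 0 0
side 15 (array([645.6, -87.7,  89.1]), array([653.9, -84.1,  92.5]))
```

Call:
{"method": "drive_tool", "body": {
  "targets": [
    [0,0,0,0,0,0,0.5],
    [0,0,0,0,0,0,0.2],
    [0,0,0,0,0,0,-0.3],
    [0,0,0,0,0,0,-1],
    [0,0,0,0,0,0,-1],
    [0,0,-0.5,0,0,0,-1],
    [0,0,-1,0,0,0,-1],
    [0,0,-1,0,0,0,-1],
    [0.6,-0.6,-1,0,0,0,-1],
    [0.8,-0.8,-0.7,0,0,0,-1],
    [0.8,-0.8,0,0,0,0,-1],
    [0.5,-0.5,0,0,0,0,-1]
  ]
}}

```text
t: 22.2
ee_pos: [564.8, 11.5, 195.2]
tool_rot: [0.695, 0.719, 0.001, 0.001]
ft_force: [-0.3, 0.7, -1.1]
width: 0.998
finger_force: 0.0
```

Call:
{"method": "drive_tool", "body": {
  "targets": [
    [0.8,-0.6,0,0,0,0,-1],
    [0.8,-0.6,0,0,0,0,-1],
    [0.4,-0.3,0,0,0,0,-1],
    [0,0,0,0,0,0,-1],
    [0,0,0,0,0,0,-1],
    [0,0,0,0,0,0,-1]
  ]
}}

```text
t: 22.7
ee_pos: [519.4, 67.9, 193.1]
tool_rot: [0.695, 0.719, 0.0, 0.0]
ft_force: [0.4, 0.2, -0.9]
width: 1.003
finger_force: 0.0
```

```bash
python3 - <<'E'
from h import *
st=env.observe(); print(st['ee_pos'],st['ft_force'],st['width'])
ims=[]
for n in ['top','side']:
    p,d,c=snap(n); P=cloud(d,c); hsv=cv2.cvtColor(p,cv2.COLOR_RGB2HSV)
    near=(d>0)&(P[...,2]>55)&(P[...,2]<105)
    Q=P[(hsv[...,2]<70)&near&(abs(P[...,0]-650)<25)&(P[...,1]>-96)&(P[...,1]<-45)]; print(n,'grip',len(Q),len(Q) and (np.median(Q,0).round(1),Q.max(0).round(1)))
    Q=P[(hsv[...,2]<70)&near&(abs(P[...,0]-515)<25)&(abs(P[...,1]+174)<30)]; print(' tab',Q.mean(0).round(1))
    Q=P[(hsv[...,1]>110)&(hsv[...,2]>110)&near&(P[...,2]>80)&(abs(P[...,0]-613)<25)]
    for s in (Q[Q[:,1]<-171],Q[Q[:,1]>-171]): print(' brass',len(s), len(s) and (np.median(s,0).round(1),s.max(0).round(1)))
    b=p[140:260,330:450] if n=='top' else p[180:300,310:430]
    ims.append(cv2.resize(b,(480,480)) if n=='side' else cv2.resize(b,(300,480)))
save(np.hstack(ims),'end.png')
E
```

```text
[519.42275506  67.88023928 193.06555132] [ 0.43957619  0.18193896 -0.89871078] 1.0034644464640672
top grip 83 (array([648.6, -72.3,  90.1]), array([655.1, -54.9,  95.2]))
 tab [ 516.9 -171.8   75.6]
 brass 45 (array([ 616.2, -237.6,   90.8]), array([ 623.8, -229.1,   95.6]))
 brass 56 (array([ 611.6, -109.6,   91.8]), array([618.5, -97.1,  95.7]))
side grip 33 (array([641.1, -75.6,  88.5]), array([655. , -55.5,  93.4]))
 tab [ 512.7 -177.1   69.6]
 brass 58 (array([ 612.7, -236.1,   91.6]), array([ 622.8, -222.4,   97. ]))
 brass 20 (array([ 608.7, -103.2,   93.2]), array([616.9, -95.4,  95. ]))
```

View pics/end.png

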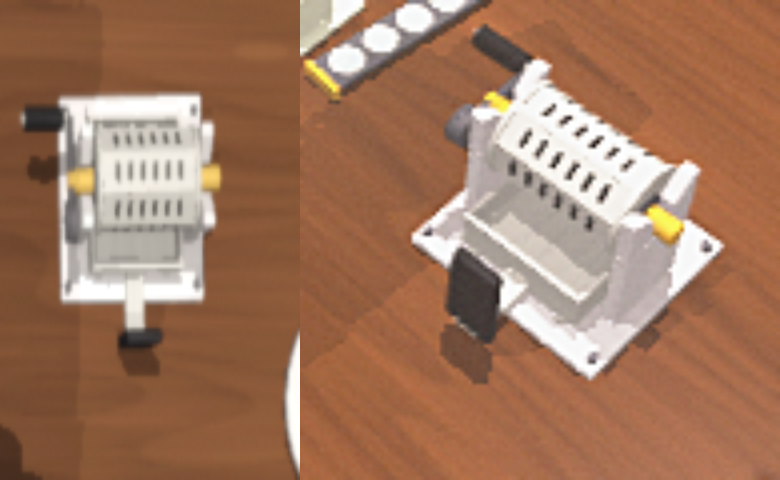

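The barrel lies inverted in both bearings with the crank level on +x and the tray home (tab at 517). The balls are hidden under the barrel, so I'll check the tray and table with depth.

```bash
python3 - <<'E'
from h import *
st=env.observe()
for n in ['side','top']:
    p,d,c=snap(n); P=cloud(d,c); L=P-[613,-171.5,0]; x=L[...,0]+.033*L[...,1]; y=L[...,1]-.033*L[...,0]
    m=(d>0)&(abs(x)<45)&(abs(y)<42)&(P[...,2]<45)&(P[...,2]>5)
    print(n,m.sum(),'x range',x[m].min().round(),x[m].max().round(),np.histogram(P[m][:,2],[5,14,20,24,28,34,45]))
    b=m&(P[...,2]>23)&(abs(x)<43)&(abs(y)<39); print([(a.round(),e.round(),z.round()) for a,e,z in zip(x[b],y[b],P[b][:,2])][:25])
E
```

```text
side 370 x range -34.0 6.0 (array([ 57, 309,   4,   0,   0,   0]), array([ 5, 14, 20, 24, 28, 34, 45]))
[]
top 251 x range -44.0 45.0 (array([ 94, 150,   1,   0,   6,   0]), array([ 5, 14, 20, 24, 28, 34, 45]))
[]
```

The side view shows the tray floor clear up to mid-depth and nothing outside the tray. The balls can only be in the strip under the barrel, since a 22 mm port facing straight down cannot hold 16 mm balls. Handing in.

```bash
python3 -c "
from station import env
print(env.finish_job())"
```

```text
the job is handed in; nothing more can be done
None
```

The job is handed in: the barrel lies in both cradle bearings with its port facing down, let go, and the tray is home. No ball was seen outside the tray, but I could not see the three balls in it: I infer they dropped into the strip hidden under the barrel.

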